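# Hold the glass cell in the free beam of the two-beam sensor head

### The job

The optical sensor head needs a reading of the long glass cell on the steel tray, but the cell holder is off one of its two beams, so hold the cell there by hand: pick it up by its two frosted faces only, never touching the clear windows, and hold it in the beam that has no reference cell in it. Hold it upright and still at the height of the lenses, midway between the lamp and the detector and centred on the beam, with its clear windows facing the two lenses; finish while still holding it there, touching nothing on the head. Leave everything else where it is.

Things in the scene. Friction and masses are not known exactly. Their poses are not given: they have to be found in the camera images.
- cell: the long glass cell (cuvette), the only oblong one of three on the tray: 32.5 mm long (own x), 12.5 mm wide (own y), 45 mm high, plus a white stopper 7 mm high on top (26.5 x 8.5 mm); about 45 g; standing upright, loose, at any yaw. Light goes through it along its own x. Origin: centre of its underside; z up.
- cell_mid (a point): the middle of the long cell's glass, 22.5 mm above its underside; axes as the cell's.
- frost_a: the cell's frosted (matt whitish) face on its own +y side, 31.5 mm long and 45 mm high, outer surface 6.25 mm from the cell's middle. Its frame (origin, axes) is the cell's own.
- frost_b: the same on the cell's own -y side; its frame is the cell's own.
- window_a: the cell's clear window on its own +x end, 8.5 mm wide, 43 mm high, outer surface 16.25 mm from the cell's middle: not to be touched. Its frame is the cell's own.
- window_b: the same on the cell's own -x end; its frame is the cell's own.
- tray: shallow stainless tray with a dark liner, 110 mm (x) by 270 mm (y), rim 10 mm high and 3 mm thick; fixed. The cells stand on its liner, 4 mm above the bench, in a row along its y about 85 mm apart. Origin: centre of its underside.
- sensor_head: fixed two-beam head: base plate 190 (x) by 236 (y) by 10 mm; finned lamp housing at -y, black detector at +y, inner walls 49 mm from the middle, tops 92 mm (fins 104) above the bench; two lens barrels (24 mm dia) on each, faces 40 mm from the middle. Two narrow beams run along y at x = -45 and +45 mm, 70 mm above the bench. Origin: underside centre.
- reference_holder: black cell holder, 44 x 44 mm foot with a brass thumbscrew, screwed to the base plate under one of the two beams (either one), with the reference cell (a twin of the long cell) clamped in it; top 100 mm above the bench; fixed. The other beam has only a bare black foot, 44 x 44 x 6 mm with two 4 mm pins. Origin: underside centre, 10 mm above the bench; axes as the head's.
- beam_1 (a point): the point midway between the two lenses on the beam at the head's own x = -45 mm, 70 mm above the bench; axes as the head's: y along the beam, z up.
- beam_2 (a point): the same on the beam at the head's own x = +45 mm, 70 mm above the bench; axes as the head's: y along the beam, z up.
- small_cell_1: a short-path glass cell, 12.5 x 12.5 mm, 52 mm high with its stopper, standing loose on the tray; leave it alone. Origin: centre of its underside.
- small_cell_2: another such small cell; leave it alone.
- spare_holder: the empty cell holder taken off the free beam, 44 x 44 mm foot, 62 mm high, standing loose on the bench near the robot; leave it. Origin: centre of its underside.
- heatsink: loose aluminium heat sink, 70 x 45 x 32 mm, beyond the tray and head; leave it. Origin: centre of its underside.
- memory_stick: green memory module lying on the bench near the robot, 31 x 133 x 5 mm; leave it. Origin: centre of its underside.
- video_adapter: white plug adapter, about 66 x 38 x 15 mm, on the far side of the bench; leave it. Origin: on its underside.
- screwdriver: screwdriver 170 mm long lying beyond the head; leave it.
- tape_roll: roll of white tape lying flat, 96 mm across, 22 mm high, on the far right; leave it. Origin: centre of its underside.

How it is judged:
On the way:
1. the long cell is lifted clear of the tray, held by both frosted faces (contact force between the fingers and frost_a above 0.5 N and contact force between the fingers and frost_b above 0.5 N and height (world z) of cell above 0.025 m and contact force between cell and tray below 0.1 N), for 0.2 s.
At the end, for the whole second after the job is handed in: The fingers hold the long cell by both frosted faces, still, upright (0.12 rad), touching nothing else, in the beam without the reference cell: its middle within 4 mm of the beam sideways, 10 mm in height, 12 mm of midway between the lenses, its windows square to the beam within 0.12 rad (contact force between the fingers and frost_a above 0.5 N and contact force between the fingers and frost_b above 0.5 N and angle between cell's own z axis and vertical below 0.12 rad and linear speed of cell below 0.02 m/s and contact force between each of cell, the arm, the fingers and sensor_head below 0.1 N and contact force between cell and reference_holder below 0.1 N and angle between the x axis of cell and the y axis of sensor_head, either way round below 0.12 rad and ((horizontal distance between reference_holder and beam_1 above 0.05 m and x of cell_mid in the frame of beam_1 between -0.004 and 0.004 m and y of cell_mid in the frame of beam_1 between -0.012 and 0.012 m and z of cell_mid in the frame of beam_1 between -0.01 and 0.01 m) or (horizontal distance between reference_holder and beam_2 above 0.05 m and x of cell_mid in the frame of beam_2 between -0.004 and 0.004 m and y of cell_mid in the frame of beam_2 between -0.012 and 0.012 m and z of cell_mid in the frame of beam_2 between -0.01 and 0.01 m))); the arm keeps its last pose, push and grip.
It fails at once if a clear window of the cell is touched by the fingers (contact force between the fingers and window_a above 0.3 N or contact force between the fingers and window_b above 0.3 N).
It fails at once if the sensor head or the reference cell is knocked by the robot or the cell (over 3 N) (contact force between any of the arm, the fingers, cell and sensor_head above 3 N or contact force between any of the arm, the fingers, cell and reference_holder above 3 N).
It fails at once if another cell is tipped, or anything else is moved more than 15 mm (angle between any of small_cell_1, small_cell_2's own z axis and vertical above 0.3 rad or distance of any of small_cell_1, small_cell_2, spare_holder, heatsink, memory_stick, video_adapter, screwdriver, tape_roll from where it was at the start of the episode above 0.015 m).
It also fails if it takes over 42 s, if anything falls off the work surface, if the arm or the gripper's body presses on something with over 40 N, if the wrist force passes 120 N, or if a joint passes its speed limit or range.

### The arm

A 7-joint arm with a two-finger parallel gripper is mounted at the origin on the work surface. World frame = base frame: x ahead of the robot, y to its left, z up, the work surface at z = 0. Lengths are in m, angles in rad, forces in N, time in s.
With the tool pointing down it reaches from about 0.425 to 0.95 m from the base axis. Payload 4.7 kg.
Tool frame: the origin (TCP) lies between the finger pads; the fingertips stand 25 mm ahead of it and the grasp point (between the pads) lies 6 mm ahead of it; z points along the fingers, y is the line along which they close (so a half turn about z gives the same grasp; the last joint's range is limited). The gripper opens to 85 mm and grips with 20 to 120 N. Pads are 22 mm wide; open, the fingers measure 114 mm over their backs; the gripper's body (76 mm by 85 mm) begins 54 mm behind the grasp point. The pads swing forward as they close: fully open they stand 13 mm farther back than shut.
Start: joints at [-1.163, 0.469, -0.049, 1.532, 0.024, 1.141, -0.082], TCP at [0.286, 0.612, 0.256] pointing down, gripper open.
Joint ranges: [-2.59, 2.59], [-0.33, 1.99], [-1.39, 1.29], [0.1, 2.45], [-1.04, 4.18], [0.21, 1.99], [-2.66, 2.66]. Speed limits (rad/s): [2.57, 2.57, 3.14, 3.14, 3.14, 3.14, 3.14].

### API

Orientations are given as a 3x3 rotation matrix whose columns are the frame's x, y, z axes.
In Python, from rig import * gives the robot as it stands. Calls block until the motion is done:
- movep(position, orientation): joint-space move of the TCP to a pose.
- move_l(position, attitude=None, feed=0.15, until_force=None): straight line of the TCP; attitude=None keeps the orientation; feed is the mean speed in m/s. With until_force (N) it stops when the force on the tool has changed by that much, and returns True; else False.
- move_joints(angles): joint-space move.
- command_gripper(opening, newtons=None): finger opening in m; newtons is the grip in N (None keeps the last); returns when the fingers have stopped.
- sleep(seconds).
- inverse_kinematics(position, orientation): joint angles nearest the present ones, or None.
- sense(): the state.
- camera(name): name is "scene" or "side" or "wrist"; returns (picture, depth): 384x512x3 uint8, red, green, blue; 384x512 float32, m along the optical axis (not along the pixel's ray), 0 where there is no reading.
- camera_params(name): a dict with "K" (3x3 intrinsics, pixels), "dist" ([k1, k2, p1, p2, k3] as OpenCV has them; the pictures are not rectified), "position" and "rotation" of the camera in the world; the wrist camera has in their place "tool_from_camera" (4x4, takes a point from camera to tool coordinates, whose origin is the TCP and whose axes are the flange's). Camera axes: x right, y down, z forward; pixel columns grow to the right and rows downward; lengths in m; the calibration is good to about 2 mm. A picture is of the moment at which its call begins: read the wrist's pose just before it. camera_params takes no time and is no camera call.
A pose or a line that the arm cannot do raises Unreachable and nothing moves.
- finish_job(): hands the job in; it is judged then, once.
The state is a dict: "time_s": time; "joint_pos": joint angles; "qd": joint speeds; "joint_efforts": joint torques, N m; "position": TCP position; "tcp_rot": TCP orientation; "wrist_force": force on the tool from outside, world axes, zero at the start; "ft_torque": the same for the moment, N m; "finger_gap": finger opening in m; "gripper_force": force on a finger pad.
Only numpy, scipy, OpenCV 4.12 (cv2) and the standard library are available. Lean on these libraries where they do the work, as an engineer would, in place of code of your own. Each camera call takes 0.05 s, during which the arm holds its last target. There are 200 camera calls.

## Working session

There is one attempt and no reset: what is moved stays moved. The work goes in short steps, each a Python script; the robot and the scene stay as the last script left them, time stands still between calls to the robot, and variables do not carry over. Pictures are saved under pics/ and viewed, at most 10 in all, crops included, and the job is handed in when it is done.

```bash
mkdir -p pics; ls; python3 - <<'E'
from rig import *
import cv2,numpy as np
for n in ["scene","side"]:
    p,d=camera(n); cv2.imwrite(f"pics/{n}.png",p[:,:,::-1]); np.savez(f"{n}.npz",p=p,d=d)
    c=camera_params(n); print(n,c)
c=camera_params("wrist");print(c)
s=sense();print(s["time_s"],s["position"],s["tcp_rot"])
E
```

```text
pics
scene {'K': array([[451.35918029,   0.        , 257.07841662],
       [  0.        , 451.35918029, 186.16921519],
       [  0.        ,   0.        ,   1.        ]]), 'dist': array([-0.11167436,  0.        ,  0.        ,  0.        ,  0.        ]), 'position': array([ 1.24408849, -0.20372242,  0.77321708]), 'rotation': array([[ 0.16933142,  0.70448297, -0.68922465],
       [ 0.98538384, -0.10782712,  0.13187873],
       [ 0.01858921, -0.70148204, -0.71244465]])}
side {'K': array([[424.16650646,   0.        , 260.43984904],
       [  0.        , 424.16650646, 197.30658133],
       [  0.        ,   0.        ,   1.        ]]), 'dist': array([-0.14603833,  0.        ,  0.        ,  0.        ,  0.        ]), 'position': array([ 0.16171303, -0.90130106,  0.66617787]), 'rotation': array([[ 0.88772032, -0.26804843,  0.37430291],
       [-0.45980503, -0.4754764 ,  0.75000102],
       [-0.02306439, -0.8378975 , -0.54534008]])}
{'K': array([[329.7696974 ,   0.        , 252.34877879],
       [  0.        , 329.7696974 , 191.7421418 ],
       [  0.        ,   0.        ,   1.        ]]), 'dist': array([-0.09612785,  0.        ,  0.        ,  0.        ,  0.        ]), 'tool_from_camera': array([[-9.06227245e-04, -9.65458303e-01, -2.60556027e-01,
         6.53743365e-02],
       [ 9.99998797e-01, -1.20296568e-03,  9.79394160e-04,
        -4.50736919e-04],
       [-1.25900418e-03, -2.60554826e-01,  9.65458232e-01,
        -1.16508909e-01],
       [ 0.00000000e+00,  0.00000000e+00,  0.00000000e+00,
         1.00000000e+00]])}
0.1 [0.28532577 0.61122605 0.25538507] [[-9.06141078e-01  4.22975074e-01 -6.59035484e-04]
 [ 4.22975583e-01  9.06139758e-01 -1.54763643e-03]
 [-5.74333804e-05 -1.68113286e-03 -9.99998585e-01]]
```

View pics/scene.png

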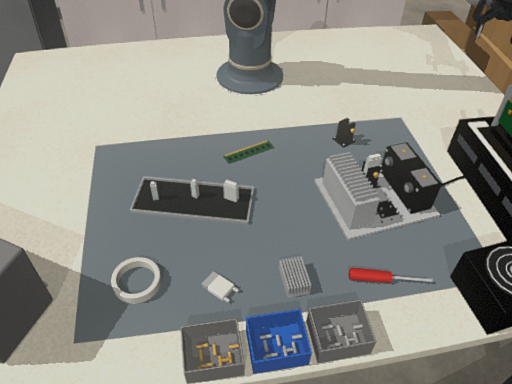

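View pics/side.png

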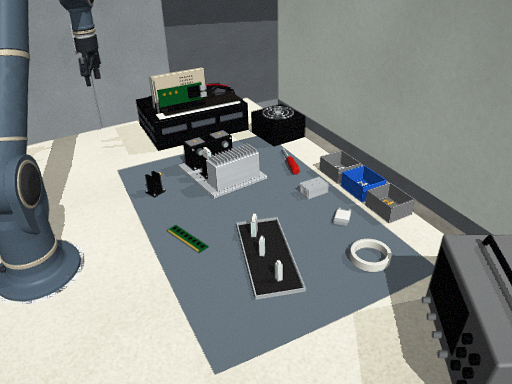

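The scene picture shows the tray with the long cell at about (231,190). The head is on the right, with the reference at about (374,170) and the bare foot near (386,209), so the free beam is the one farther from the robot. In the side picture the long cell is at about (254,225).

```bash
cat > h.py <<'E'
from rig import *
import cv2,numpy as np
def ray(name,uv,T=None):
    c=camera_params(name)
    n=cv2.undistortPoints(np.array(uv,float).reshape(-1,1,2),c["K"],c["dist"]).reshape(-1,2)
    n=np.c_[n,np.ones(len(n))]
    if T is None: R,o=c["rotation"],c["position"]
    else: R,o=T[:3,:3],T[:3,3]
    return o,n@R.T
def onz(name,uv,z,T=None):
    o,d=ray(name,uv,T); z=np.asarray(z)
    return o+d*((z-o[2])/d[:,2])[:,None]
def wristT():
    s=sense(); A=np.eye(4); A[:3,:3]=s["tcp_rot"];A[:3,3]=s["position"]
    return A@camera_params("wrist")["tool_from_camera"]
def down(a): # tool y axis (closing) at world yaw a
    y=np.array([np.cos(a),np.sin(a),0]); z=np.array([0,0,-1.]); return np.c_[np.cross(y,z),y,z]
def snap(tag):
    T=wristT(); p,d=camera("wrist"); np.savez(tag+".npz",p=p,d=d,T=T)
    cv2.imwrite(f"pics/{tag}.png",p[:,:,::-1]); return T
E
python3 - <<'E'
from h import *
print(onz("scene",[(231,201),(231,181)],[.004,.056]))
print(onz("side",[(254,235),(254,214)],[.004,.056]))
print("head",onz("scene",[(316,180),(348,236),(438,213)],.01))
print("foot",onz("scene",[(386,209)],.016), "tray",onz("scene",[(132,210),(250,221),(255,180),(142,178)],.01))
E
```

```text
[[ 0.53828843 -0.12918714  0.004     ]
 [ 0.52524377 -0.12629662  0.056     ]]
[[ 0.52186538 -0.13742528  0.004     ]
 [ 0.53149891 -0.12190054  0.056     ]]
head [[0.5066775  0.08203316 0.01      ]
 [0.68455426 0.10637157 0.01      ]
 [0.65449659 0.33547813 0.01      ]]
foot [[0.62803641 0.21473324 0.016     ]] tray [[ 0.53745469 -0.35476991  0.01      ]
 [ 0.60967488 -0.09615426  0.01      ]
 [ 0.48446367 -0.063862    0.01      ]
 [ 0.43630182 -0.33293819  0.01      ]]
```

```bash
python3 - <<'E'
import cv2,numpy as np
p=cv2.imread("pics/scene.png")
cv2.imwrite("pics/s2.png",cv2.resize(p[110:245,215:445],None,fx=3.4,fy=3.4,interpolation=cv2.INTER_CUBIC))
E
```

```text
(no output)
```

View pics/s2.png

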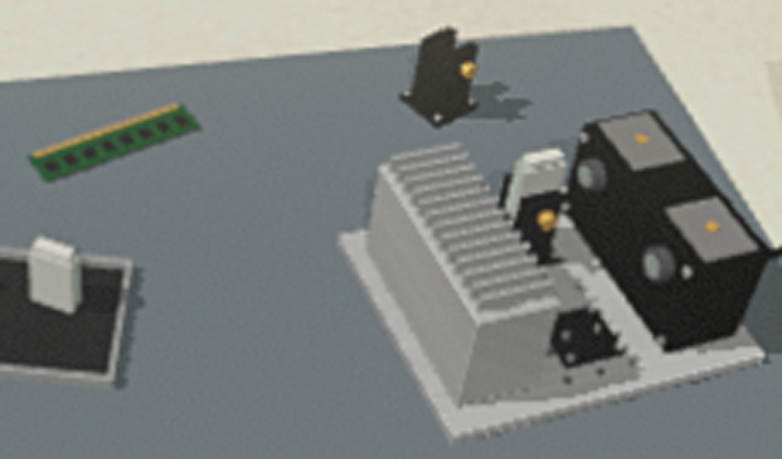

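The enlarged view confirms it: the reference cell sits on the -x beam and the bare foot on the +x beam (beam_2). The head estimate is yaw about 0.13 and beam_2 at about (0.625, 0.215). The cell is at about (0.53, -0.13). Next, a close look at each.

```bash
python3 - <<'E'
from h import *
for a in (0.13,0.13+np.pi):
    print(a,[np.round(inverse_kinematics(p,down(a)),2) if inverse_kinematics(p,down(a)) is not None else None for p in ([.625,.215,.3],[.625,.215,.08])])
a=0.13
if inverse_kinematics([.625,.215,.3],down(a)) is None: a+=np.pi
movep([.625,.215,.30],down(a)); sleep(.3); print(snap("w_head"))
movep([.53,-.13,.20],down(a)); sleep(.3); print(snap("w_cell"))
s=sense();print(s["time_s"],s["joint_pos"])
E
python3 - <<'E'
import cv2
for n in("w_head","w_cell"):
    p=cv2.imread(f"pics/{n}.png"); cv2.imwrite(f"pics/{n}_b.png",cv2.resize(p,(800,600),interpolation=cv2.INTER_CUBIC))
E
```

```text
0.13 [array([-0.62,  0.42,  0.32,  1.53, -0.14,  1.21, -0.15]), array([-0.58,  0.64,  0.26,  1.73, -0.22,  0.8 , -0.08])]
3.271592653589793 [array([ 0.31,  0.68, -1.18,  1.47,  0.63,  1.41,  2.38]), array([-0.14,  0.66, -0.38,  1.7 ,  0.31,  0.84,  2.63])]
[[ 9.91560760e-01  1.25014650e-01  3.43306793e-02  6.16395818e-01]
 [ 1.29640690e-01 -9.57661756e-01 -2.57054962e-01  2.80191331e-01]
 [ 7.41542444e-04  2.59336266e-01 -9.65786804e-01  4.16434084e-01]
 [ 0.00000000e+00  0.00000000e+00  0.00000000e+00  1.00000000e+00]]
[[ 0.99150953  0.12527926  0.03484179  0.52191862]
 [ 0.13002886 -0.95760001 -0.25708894 -0.06473639]
 [ 0.00115659  0.25943658 -0.96575945  0.31657372]
 [ 0.          0.          0.          1.        ]]
4.0917 [-0.19313684  0.33377525  0.44457814  1.92498826 -0.17797424  0.92080307
  0.46912466]
```

View pics/w_head_b.png

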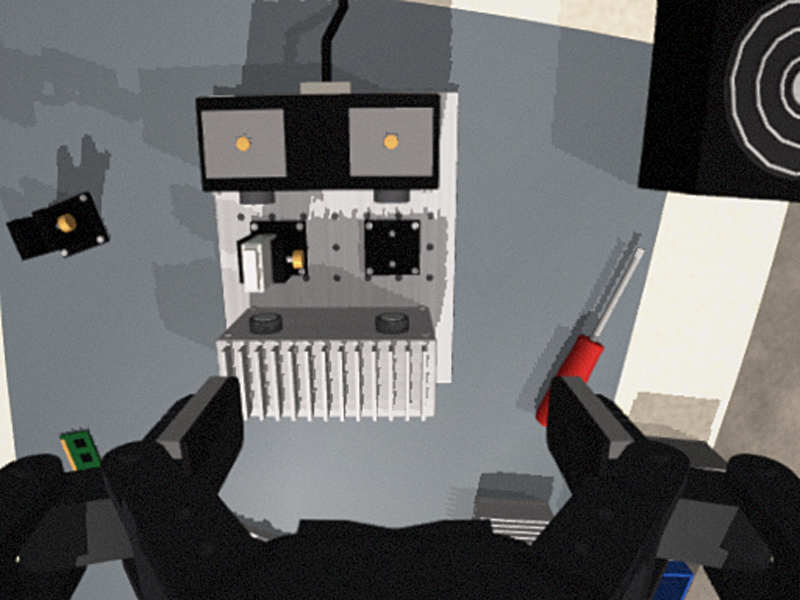

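View pics/w_cell_b.png

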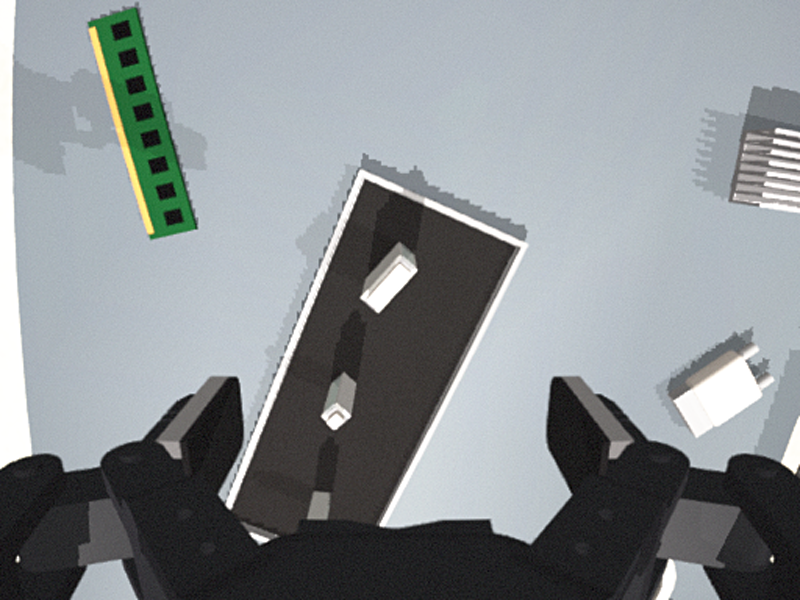

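The head view shows the bare foot centred at about (392,248) and the reference cell on the other beam at about (257,265). In the cell view the long cell's stopper is around (390,277). I'll measure the head and enlarge the cell.

```bash
python3 - <<'E'
from h import *
T=np.load("w_head.npz")["T"]; k=.64
f=lambda uv,z:onz("wrist",np.array(uv)*k-.18,z,T)
P=f([(365,222),(418,220),(420,274),(366,276)],.016);print("foot",P.mean(0),P)
D=f([(196,98),(440,95),(440,190),(203,190)],.092);print("det",D)
B=f([(458,93),(452,382)],.01);print("plate",B,np.linalg.norm(B[1]-B[0]))
L=f([(257,190),(391,190),(265,322),(392,322)],.07);print("lens~",L)
F=f([(218,340),(434,340)],.104);print("fins",F)
p=cv2.imread("pics/w_cell.png")
cv2.imwrite("pics/c3.png",cv2.resize(p[145:210,215:285],None,fx=9,fy=9,interpolation=cv2.INTER_CUBIC))
E
```

```text
foot [0.62338862 0.21489622 0.016     ] [[0.59979408 0.2326211  0.016     ]
 [0.64031358 0.23946921 0.016     ]
 [0.6478965  0.19733108 0.016     ]
 [0.60555031 0.19016349 0.016     ]]
det [[0.49202531 0.30399265 0.092     ]
 [0.63841744 0.32314253 0.092     ]
 [0.64670092 0.26739342 0.092     ]
 [0.49950232 0.24905368 0.092     ]]
plate [[0.65715492 0.33729192 0.01      ]
 [0.6890613  0.10615891 0.01      ]] 0.23332484715846188
lens~ [[0.52809947 0.25121349 0.07      ]
 [0.61661327 0.26226979 0.07      ]
 [0.53975897 0.16000183 0.07      ]
 [0.62900273 0.1717507  0.07      ]]
fins [[0.51734031 0.15545703 0.104     ]
 [0.65605817 0.17386294 0.104     ]]
```

View pics/c3.png

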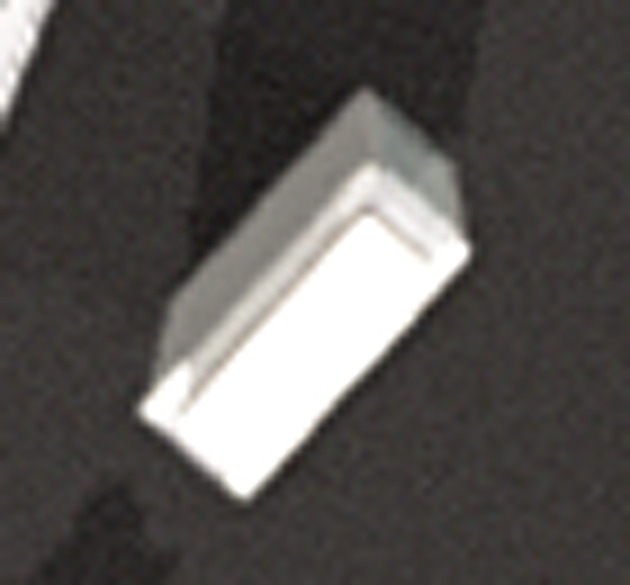

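```bash
python3 - <<'E'
from h import *
T=np.load("w_cell.npz")["T"]
g=lambda c,z:onz("wrist",np.array(c)/9-.44+[215,145],z,T)
G=g([(140,410),(372,160),(470,252)],.049)
print(G,np.linalg.norm(np.diff(G,axis=0),axis=1),"c",(G[0]+G[2])/2,np.arctan2(*(G[1]-G[0])[1::-1]))
S=g([(180,408),(370,208),(432,255),(245,498)],.056)
print(S,"c",(S[0]+S[2])/2,np.linalg.norm(S[1]-S[0]),np.arctan2(*(S[1]-S[0])[1::-1]))
B=g([(365,88),(172,300)],.004);print(B,np.linalg.norm(B[1]-B[0]),np.arctan2(*(B[0]-B[1])[1::-1]))
E
```

```text
[[ 0.51288424 -0.13698467  0.049     ]
 [ 0.53120701 -0.11079904  0.049     ]
 [ 0.5412798  -0.11811556  0.049     ]] [0.03195953 0.0124496 ] c [ 0.52708202 -0.12755012  0.049     ] 0.9602540596652661
[[ 0.516703   -0.13443673  0.056     ]
 [ 0.53136221 -0.11391493  0.056     ]
 [ 0.53743585 -0.11743392  0.056     ]
 [ 0.52359272 -0.14212485  0.056     ]] c [ 0.52706942 -0.12593532  0.056     ] 0.025219772285523474 0.9505217459559241
[[ 0.53100906 -0.11098256  0.004     ]
 [ 0.51340399 -0.13649274  0.004     ]] 0.030995291234541148 0.9667324113483192
```

```bash
python3 - <<'E'
from h import *
c=[.5271,-.1275]; R=down(.96-np.pi/2)
movep([*c,.15],R); command_gripper(.04,30)
move_l([*c,.0405],R,feed=.08)
s=sense();print(s["position"],s["wrist_force"])
command_gripper(0,30); sleep(.2)
s=sense();print(s["finger_gap"],s["gripper_force"],s["wrist_force"])
p0=s["position"]
move_l([*c,.10],feed=.06); move_l([*c,.24],feed=.15)
s=sense();print(s["finger_gap"],s["gripper_force"],s["time_s"],p0)
movep([.6234,.215,.24],down(.13)); sleep(.3)
s=sense();print(s["position"],s["tcp_rot"],s["time_s"])
p,d=camera("side"); q,_=camera("scene")
cv2.imwrite("pics/held.png",np.hstack([cv2.resize(x,(400,400),interpolation=cv2.INTER_CUBIC)[:,:,::-1] for x in (p[80:210,140:270],q[90:240,300:450])]))
E
```

```text
[ 0.52746345 -0.12756493  0.04095789] [-0.19191467  0.27958118  0.21799108]
0.012171315116980407 31.31719708442688 [-0.89620639  0.59230833  5.16954306]
0.012225619562084795 30.756558179855347 9.5417 [ 0.52741472 -0.12752843  0.04086345]
[0.62354369 0.21398261 0.24023805] [[-1.28036817e-01  9.91769392e-01  2.16150044e-04]
 [ 9.91769414e-01  1.28036826e-01 -2.72345305e-05]
 [-5.46855394e-05  2.10883980e-04 -9.99999976e-01]] 11.175
```

View pics/held.png

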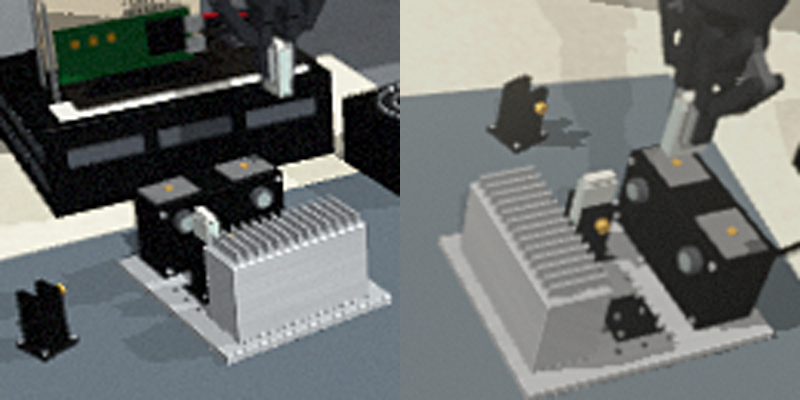

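The cell is held upright and square in both crops, above the head. Next I lower it with a force guard.

```bash
python3 - <<'E'
from h import *
print(move_l([.6234,.215,.084],down(.13),feed=.05,until_force=2.5)); sleep(.5)
s=sense();print(s["position"],s["wrist_force"],s["finger_gap"],s["gripper_force"],s["time_s"])
p,d=camera("side"); q,_=camera("scene"); snap("w_end"); w=cv2.imread("pics/w_end.png")
cv2.imwrite("pics/end.png",np.hstack([cv2.resize(q[130:250,310:450],(400,343),interpolation=cv2.INTER_CUBIC)[:,:,::-1],cv2.resize(w,(400,343))]))
E
```

```text
False
[0.62338754 0.21503664 0.08399822] [-0.34163115  0.11420525  0.15805564] 0.012216592908335893 30.634084939956665 15.0417
```

View pics/end.png

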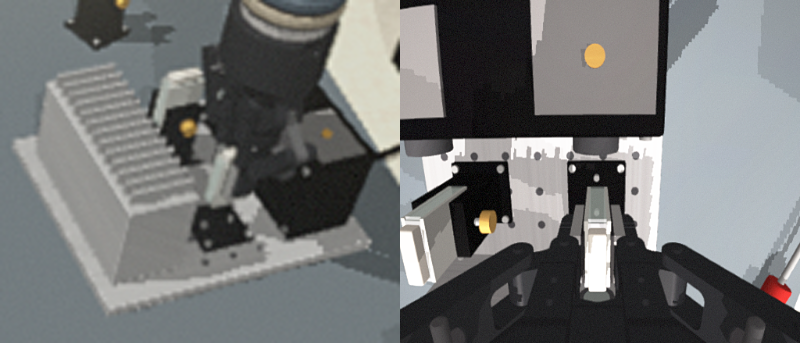

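The cell sits at about (597,240), in line with the bare foot and the detector lens (about 599). It is upright and clear of everything, and no contact force shows.

```bash
python3 -c "
from rig import *
print(finish_job())"
```

```text
the job is handed in; nothing more can be done
None
```

I handed the job in at about 15 s with the long cell held by its frosted faces in the free beam (beam_2), upright and centred by my measurements, with no sign of contact with the head. `finish_job()` returned no verdict.

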